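# Slacken the drum nut of a spindle sander whose thread hand is unknown

## Task

Slacken the slotted nut on top of the sanding drum so that its worn sleeve can be changed: set the fork spanner from the bench fully home in the nut's slots and, as nobody knows which hand the thread is, first lean on it gently anticlockwise (seen from above), hard enough to be sure whether it gives but without straining the thread. Then turn the nut about a quarter turn in whichever direction undoes it. Finally lift the spanner off and lay it flat back on the bench beside the sander, leaving everything else where it is.

Things in the scene. Friction and masses are not known exactly. Their poses are not given: they have to be found in the camera images.
- nut_face (a point): Centre of the top face of the round steel nut, on the vertical spindle axis. Nut 50 mm across, 12 mm tall. Two slots 9 mm wide, 8 mm deep, cut in its top face along this point's y axis, run from the solid hub (22 mm across, level with the face) out to the rim on both sides; the axes turn with the nut. The spindle end, 14 mm across, stands 8 mm above the face.
- nut (a joint): How far the nut is undone, rad: 0 = tight as found, grows as it is undone (in which direction is not known). Stiff self-locking nut: about 0.7 N m turns it, all the way, in the undoing direction; the other way it is hard up and will not turn, and over 1.8 N m strains the thread.
- spindle (a joint): Twist of drum, spindle and nut together, rad, positive anticlockwise seen from above, 0 at rest. The spindle lock holds with a springy give: torque on the nut = 14 N m per rad x this value. 0.057 rad (0.8 N m) is a fair try, 0.129 rad (1.8 N m) is straining. It springs back when let go.
- insert: Black throat insert, a disc 100 mm across in the middle of the sander's table, which carries the drum. Origin: spindle axis at the table's top, 20 mm above the bench; nut_face is 136 mm above it. The drum under the nut is upright, 76 mm across and 115 mm tall, with a 62 mm washer on top.
- sander: Spindle sander let into the bench: cast table 370 mm (its x) by 290 mm (its y), 20 mm thick, lying on the bench; origin: centre of its underside, x roughly away from the robot. A dust hood on it, 62 mm taller than the table, stands 73 to 123 mm from the spindle on the +x side, its pipe behind. Fixed.
- spanner: Steel fork spanner, about 0.22 kg, flat on the bench right (-y) of the sander, lugs down. Origin: midway between the lug tips, at their lower ends; x from handle to fork, z up. Two lugs 6.5 mm (x) by 7 mm (y), 7 mm long, at y = +-15.5 mm; the 42 mm wide fork above them is open to +x and clears the spindle end. Fully home (either way round) the origin is 7 mm below nut_face, on the axis.
- spanner_grip (a point): A point on the spanner's black handle, at x = -90 mm, y = 0, 8 mm above the lug tips, in its frame. The handle is 14 mm wide (y), 16 mm tall (from the level of the lug tips up) and runs from x = -60 to -150 mm.
- wrench: flat steel combination wrench 180 mm long lying on the bench, not needed here; leave it alone. Origin: middle of its underside.
- tape: grey tape roll, 100 mm across, 48 mm tall, lying flat; leave it alone. Origin: middle of its underside.
- can: black spray can, 52 mm across, 190 mm tall, standing; leave it alone. Origin: middle of its underside.
- casting: small white plaster casting 60 x 45 x 26 mm lying on the sander's table; leave it alone. Origin: middle of its underside.
- spare_drum: thin spare sanding drum, 38 mm across, 115 mm tall, standing on the sander's table behind and left of the spindle; leave it alone. Origin: middle of its underside.
- sanding_block: cork sanding block 110 x 65 x 35 mm; leave it alone. Origin: middle of its underside.
Not all that is in view belongs to the job. What is shaped like the spanner but green or orange is not meant.

How it is judged:
By the outcome, as a careful person would: the job done as asked, in the order asked, and still so for the second after the job is handed in, with the robot touching nothing.
It also fails if it takes over 72 s, if anything falls off the work surface, if the arm or the gripper's body presses on something with over 40 N, if the wrist force passes 120 N, or if a joint passes its speed limit or range.

## Robot

A 6-joint arm with a two-finger parallel gripper is mounted at the origin on the work surface. World frame = base frame: x ahead of the robot, y to its left, z up, the work surface at z = 0. Lengths are in m, angles in rad, forces in N, time in s.
With the tool pointing down it reaches from about 0.4 to 0.825 m from the base axis. Payload 7 kg.
Tool frame: the origin (TCP) lies between the finger pads; the fingertips stand 19 mm ahead of it and the grasp point (between the pads) is the TCP; z points along the fingers, y is the line along which they close (so a half turn about z gives the same grasp; the last joint's range is limited). The gripper opens to 85 mm and grips with 20 to 120 N. Pads are 22 mm wide; open, the fingers measure 114 mm over their backs; the gripper's body (76 mm by 85 mm) begins 54 mm behind the grasp point. The pads swing forward as they close: fully open they stand 13 mm farther back than shut.
Start: joints at [-0.98, 0.359, 0.012, 0, -1.224, -0.288], TCP at [0.201, -0.644, 0.25] pointing down, gripper open.
Joint ranges: [-3.07, 3.07], [-1.43, 2.12], [-1.02, 1.25], [-3.03, 1.67], [-3.05, -0], [-3.03, 3.03]. Speed limits (rad/s): [2.39, 2.39, 3.01, 3.14, 3.14, 3.14].

## Interface

Orientations are given as a unit quaternion [w, x, y, z].
In Python, from plant import bot, optics gives the robot as it stands. Calls block until the motion is done:
- bot.reach(position, orientation): joint-space move of the TCP to a pose.
- bot.move_linear(position, rot=None, max_speed=0.15): straight line of the TCP; rot=None keeps the orientation; max_speed is the mean speed in m/s.
- bot.move_joints(angles): joint-space move.
- bot.grip(opening, f_grip=None): finger opening in m; f_grip is the grip in N (None keeps the last); returns when the fingers have stopped.
- bot.pause(seconds).
- bot.ik(position, orientation): joint angles nearest the present ones, or None.
- bot.get_obs(): the state.
- optics.read_camera(name): name is "scene" or "side" or "wrist"; returns a dict with "image" (384x512x3 uint8, red, green, blue), "fx", "fy", "cx", "cy" (pixels), "eye" and "orientation" of the camera in the world; the wrist camera has in their place "tool_from_camera" (4x4, takes a point from camera to tool coordinates, whose origin is the TCP and whose axes are the flange's). Camera axes: x right, y down, z forward; pixel columns grow to the right and rows downward; lengths in m; the calibration is good to about 2 mm. A picture is of the moment at which its call begins: read the wrist's pose just before it. There is no depth.
A pose or a line that the arm cannot do raises bot.PlanningError and nothing moves.
- bot.sign_off(): hands the job in; it is judged then, once.
The state is a dict: "t": time; "joint_pos": joint angles; "qd": joint speeds; "joint_torque": joint torques, N m; "tcp_pos": TCP position; "orientation": TCP orientation; "contact_force": force on the tool from outside, world axes, zero at the start; "torque": the same for the moment, N m; "grip_width": finger opening in m; "grip_force": force on a finger pad.
Only numpy, scipy, OpenCV 4.12 (cv2) and the standard library are available. Lean on these libraries where they do the work, as an engineer would, in place of code of your own. Each camera call takes 0.05 s, during which the arm holds its last target. There are 200 camera calls.

## Working session

There is one attempt and no reset: what is moved stays moved. The work goes in short steps, each a Python script; the robot and the scene stay as the last script left them, time stands still between calls to the robot, and variables do not carry over. Pictures are saved under pics/ and viewed, at most 10 in all, crops included, and the job is handed in when it is done.

```bash
ls; mkdir -p pics; cat > h.py <<'E'
import numpy as np, cv2
from scipy.spatial.transform import Rotation as R
from plant import bot, optics
def rq(q): return R.from_quat([q[1],q[2],q[3],q[0]])
def qw(r):
    q=r.as_quat(); return [q[3],q[0],q[1],q[2]]
def cam(name):
    o=bot.get_obs(); c=optics.read_camera(name)
    if name=="wrist":
        T=np.eye(4);T[:3,:3]=rq(o["orientation"]).as_matrix();T[:3,3]=o["tcp_pos"]
        T=T@np.array(c["tool_from_camera"]); c["E"]=T[:3,3]; c["M"]=T[:3,:3]
    else: c["E"]=np.array(c["eye"]); c["M"]=rq(c["orientation"]).as_matrix()
    return c
def ray(c,u,v):
    d=c["M"]@np.array([(u-c["cx"])/c["fx"],(v-c["cy"])/c["fy"],1]); return d
def onz(c,u,v,z):
    d=ray(c,u,v); return c["E"]+d*(z-c["E"][2])/d[2]
def proj(c,p):
    q=c["M"].T@(np.array(p)-c["E"]); return np.array([c["fx"]*q[0]/q[2]+c["cx"],c["fy"]*q[1]/q[2]+c["cy"]])
def save(c,n): cv2.imwrite("pics/"+n,c["image"][:,:,::-1])
def down(yaw): # tool y axis (closing line) at yaw+90deg, tool x along yaw, z down
    return R.from_euler('z',yaw)*R.from_euler('x',np.pi)
E
python3 - <<'E'
from h import *
o=bot.get_obs();print(o)
for n in ("scene","side","wrist"):
    c=cam(n);save(c,n+"0.png");print(n,c["E"],c["M"].round(3).tolist(),c["fx"],c["cx"],c["cy"])
a=[cv2.imread(f"pics/{n}0.png") for n in("scene","side","wrist")]
cv2.imwrite("pics/all.png",cv2.resize(np.vstack([np.hstack(a[:2]),np.hstack([a[2],a[2]*0])]),(800,600),interpolation=cv2.INTER_AREA))
E
```

```text
pics
{'t': 0.0, 'joint_pos': array([-9.79861949e-01,  3.59413145e-01,  1.10523800e-02, -3.50997446e-04,
       -1.22410172e+00, -2.88096364e-01]), 'qd': array([ 7.53816072e-04, -1.37970705e-04, -1.37223469e-04,  4.05447506e-05,
       -1.28959154e-03,  9.81330851e-04]), 'joint_torque': array([-2.38379558e-03, -5.83315122e+01,  2.93415070e+01,  6.93640262e+00,
       -6.08865506e-03,  3.60156321e-06]), 'tcp_pos': array([ 0.20114407, -0.6438579 ,  0.2493437 ]), 'orientation': array([-2.05150641e-04, -1.50781913e-01,  9.88566686e-01,  8.24110261e-04]), 'contact_force': array([-0.297941  ,  0.14894939,  0.18995642]), 'torque': array([ 0.01841553, -0.05101666, -0.04223752]), 'grip_force': 0.0, 'grip_width': 0.08564732735433254}
scene [ 1.40091184 -0.56473434  0.77390546] [[0.472, 0.459, -0.753], [0.881, -0.258, 0.396], [-0.012, -0.85, -0.526]] 419.8984967243288 255.94808313073264 190.53832268407186
side [ 0.00419677 -1.02826425  0.97587044] [[0.899, -0.263, 0.349], [-0.437, -0.583, 0.685], [0.023, -0.769, -0.639]] 377.14015167141366 259.95758917569174 191.3622028280492
wrist [ 0.1216162  -0.66740518  0.3726781 ] [[-0.298, 0.903, 0.308], [0.954, 0.282, 0.098], [0.002, 0.323, -0.946]] 306.92479679180667 255.94945810300206 194.23220760952418
```

View pics/all.png

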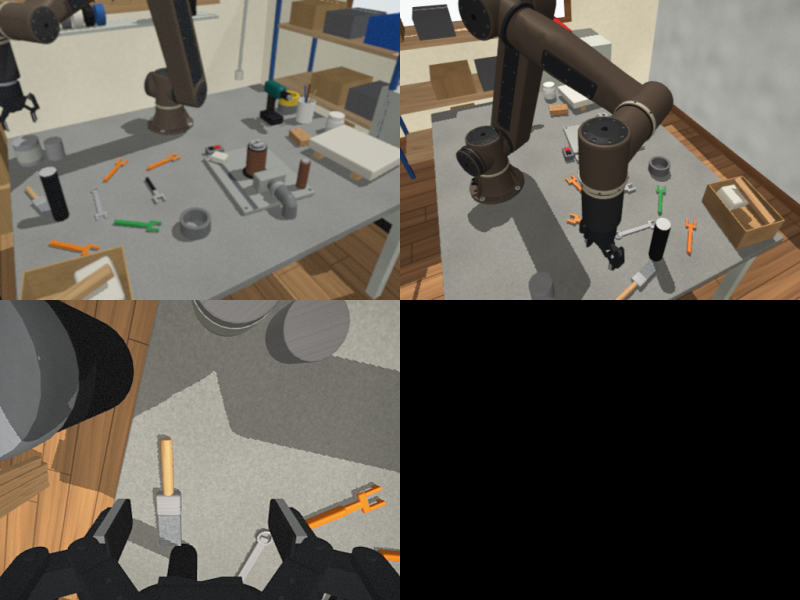

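The three views show these candidates (px in the 512×384 scene image):
- Orange forks at (147,218), (209,206) and (95,315), and a green fork at (175,288). All four are the wrong colour.
- A steel combination wrench at (125,261).
- A steel fork with a black handle at (195,241). This matches the description, so it's my choice.

The drum and nut are at about (330,185). I'll check both in a close crop.

```bash
python3 - <<'E'
from h import *
a=cv2.imread("pics/scene0.png")
l=cv2.resize(a[215:275,160:235],(400,320),interpolation=cv2.INTER_CUBIC)
r=cv2.resize(a[160:280,250:410],(400,300),interpolation=cv2.INTER_CUBIC)
o=np.zeros((320,800,3),np.uint8);o[:,:400]=l;o[:300,400:]=r
cv2.imwrite("pics/crop1.png",o)
c=cam("scene")
for n,u,v,z in(("fork",190,229,.012),("handle end",204,256,.008),("nuttop",330,183,.156),("tape",249,285,.024),("can",70,280,0)):print(n,onz(c,u,v,z).round(3))
E
```

```text
fork [ 0.408 -0.269  0.012]
handle end [ 0.539 -0.277  0.008]
nuttop [0.585 0.105 0.156]
tape [ 0.714 -0.227  0.024]
can [ 0.448 -0.619  0.   ]
```

View pics/crop1.png

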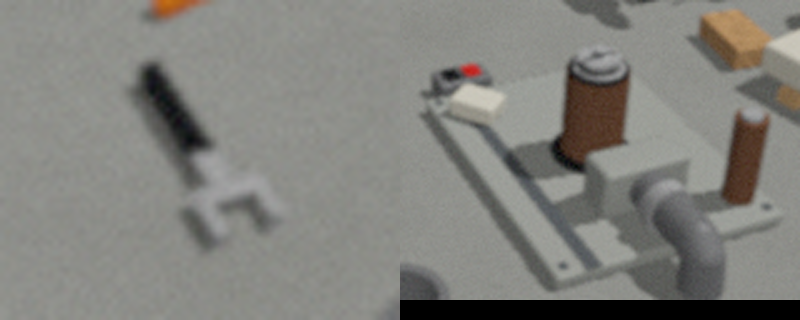

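The crop confirms it. Steel fork, black handle from about (188,228) to the fork tips at (206,257), so x points away from the robot. The slotted nut is at about (330,184). Now close wrist views of both.

```bash
python3 - <<'E'
from h import *
bot.reach([0.585,0.105,0.30],qw(down(np.pi))); 
c=cam("wrist");save(c,"wn.png");np.save("wn.npy",c,allow_pickle=True)
bot.reach([0.47,-0.275,0.20],qw(down(np.pi)))
c=cam("wrist");save(c,"ws.png");np.save("ws.npy",c,allow_pickle=True)
print(bot.get_obs()["t"],bot.get_obs()["joint_pos"].round(2))
a=[cv2.imread(f"pics/{n}.png") for n in("wn","ws")]
cv2.imwrite("pics/w2.png",cv2.resize(np.hstack(a),(800,300),interpolation=cv2.INTER_AREA))
E
```

```text
4.775 [-0.17  0.18 -0.35  0.   -1.04 -1.4 ]
```

View pics/w2.png

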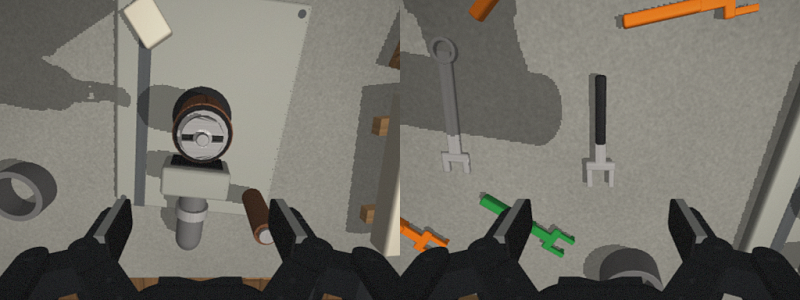

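The left view shows the nut at full-res px ≈(261,173), with dark slots running nearly left-right (world y). The right view shows the black handle from (257,97) to (255,183) full-res and the fork below it, away from the robot. Next I measure both numerically.

```bash
python3 - <<'E'
from h import *
w=np.load("wn.npy",allow_pickle=True).item(); s=np.load("ws.npy",allow_pickle=True).item()
# rectify nut: resample the plane z=.156 around the estimate, 0.25mm/px
def rect(c,cx,cy,z,half,n):
    g=np.linspace(-half,half,n); X,Y=np.meshgrid(g,g) # row: +x down, col: +y right
    P=np.stack([cx+Y,cy+X,np.full_like(X,z)],-1)-c["E"]; q=P@c["M"]
    return cv2.remap(c["image"],(c["fx"]*q[...,0]/q[...,2]+c["cx"]).astype(np.float32),(c["fy"]*q[...,1]/q[...,2]+c["cy"]).astype(np.float32),cv2.INTER_CUBIC)
p=onz(w,261,173,.156);print(p)
a=rect(w,p[0],p[1],.156,.04,400)
# spanner: black handle
q=onz(s,256,165,.012);print(q)
b=rect(s,q[0],q[1],.014,.1,400)
cv2.imwrite("pics/rect.png",np.hstack([a,b])[:,:,::-1])
hsv=b.max(-1);m=(hsv<60).astype(np.uint8);n,l,st,ce=cv2.connectedComponentsWithStats(m)
i=1+st[1:,4].argmax();print(st[i],cv2.minAreaRect(np.argwhere(l==i)[:,::-1].astype(np.float32)))
E
```

```text
[0.57287004 0.11054021 0.156     ]
[ 0.46199065 -0.27290462  0.012     ]
[ 186   62   28  179 4670] ((199.5, 150.99998474121094), (177.99996948242188, 26.999996185302734), 90.0)
```

View pics/rect.png

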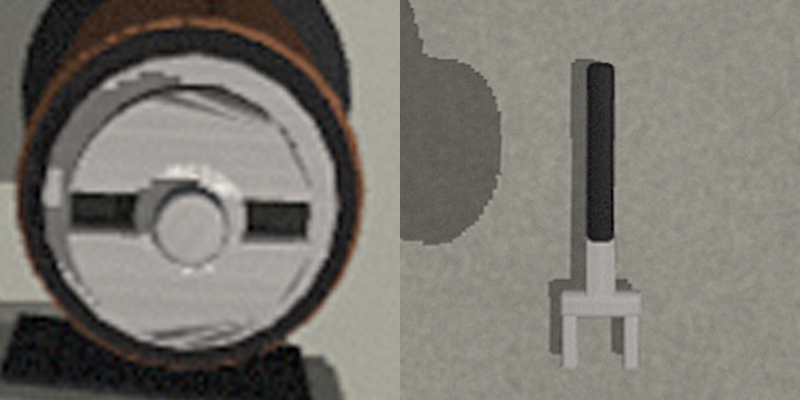

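Rectified views: the nut rim centre is at ≈(190,212) px with slots tilted about 2°. The spanner is aligned with world x, handle centre at (199,151) and fork at the bottom. Refine the slot line, then grasp.

```bash
python3 - <<'E'
from h import *
a=cv2.imread("pics/rect.png")[:,:400].max(-1)
m=(a<75).astype(np.uint8);m[:150]=0;m[280:]=0;m[:,:70]=0;m[:,312:]=0
n,l,st,ce=cv2.connectedComponentsWithStats(m);print([(st[i].tolist(),ce[i].round(1).tolist()) for i in range(1,n) if st[i,4]>300])
yaw=np.pi; D=qw(down(yaw))
g=np.array([.4527,-.2729])
bot.grip(0.05,40)
bot.reach([*g,.08],D); bot.move_linear([*g,.0225],max_speed=.08)
o=bot.get_obs();print(o["tcp_pos"],o["contact_force"])
bot.grip(0.0,90); bot.pause(.2)
o=bot.get_obs();print(o["tcp_pos"],o["contact_force"],o["grip_width"],o["grip_force"])
bot.move_linear([*g,.12],max_speed=.12)
o=bot.get_obs();print(o["t"],o["contact_force"],o["torque"],o["grip_width"])
c=cam("wrist");save(c,"wg.png");np.save("wg.npy",c,allow_pickle=True)
c=cam("scene");save(c,"sg.png");s=cam("side");save(s,"dg.png")
p=proj(c,[.5,-.27,.11]).astype(int);q=proj(s,[.5,-.27,.11]).astype(int);print(p,q)
f=lambda i,p:cv2.resize(i[max(0,p[1]-50):p[1]+50,max(0,p[0]-60):p[0]+60],(400,300),interpolation=cv2.INTER_CUBIC)[:,:,::-1]
cv2.imwrite("pics/g.png",np.vstack([np.hstack([f(c["image"],p),f(s["image"],q)]),np.hstack([cv2.resize(cv2.imread("pics/wg.png"),(400,300)),np.zeros((300,400,3),np.uint8)])]))
E
```

```text
[([156, 182, 64, 30, 466], [185.3, 192.8]), ([70, 193, 69, 38, 2300], [103.3, 210.8]), ([246, 201, 63, 37, 2098], [276.3, 219.1])]
[ 0.4531378 -0.2730123  0.0229344] [ 0.58371508 -0.42165411 -0.0388703 ]
[ 0.45307054 -0.27304643  0.02333333] [-0.11170753  1.43748892  6.03381896] 0.011685895346709592 88.50062012672424
8.2417 [ 0.5534353   0.17263018 -2.7274899 ] [ 0.01108429  0.0668421  -0.05465842] 0.011146700718943931
[198 218] [288 219]
```

View pics/g.png

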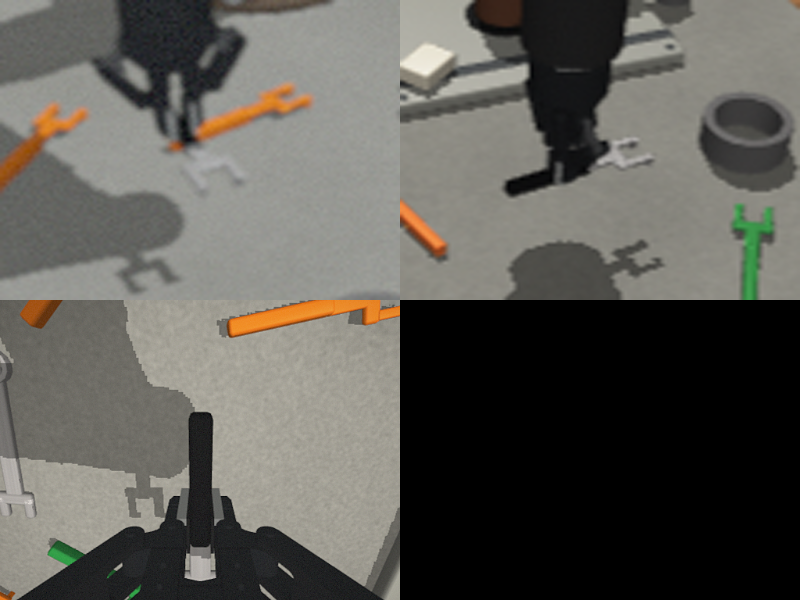

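The spanner is held by the handle and looks level in both outside views. Slot tilt is 0.048 rad. Moving to hover over the nut.

```bash
cat >> h.py <<'E'
AX=np.array([.5758,.1086]); PHI=-.048; L=.0896; H=.0233
def tcp(phi,h,ax=None):  # h = height of lug tips above bench
    ax=AX if ax is None else ax
    return [ax[0]-L*np.cos(phi),ax[1]-L*np.sin(phi),h+H]
def Q(phi): return qw(down(np.pi+phi))
E
python3 - <<'E'
from h import *
p=bot.get_obs()["tcp_pos"]
bot.move_linear([p[0],p[1],.23],max_speed=.2)
bot.reach(tcp(PHI,.20),Q(PHI)); bot.move_linear(tcp(PHI,.172),max_speed=.08); bot.pause(.3)
o=bot.get_obs();print(o["t"],o["tcp_pos"],tcp(PHI,.172),o["contact_force"],o["torque"])
ims=[]
for n in("scene","side"):
    c=cam(n);q=proj(c,[*AX,.17]).astype(int)
    im=c["image"][:,:,::-1];im=cv2.resize(im[q[1]-30:q[1]+30,q[0]-40:q[0]+40],(800,600),interpolation=cv2.INTER_CUBIC)
    for z,col in((.156,(0,0,255)),(.172,(0,255,0))):
        for e in(-1,0,1):
            P=np.array([AX[0]-np.sin(PHI)*e*.0155,AX[1]+np.cos(PHI)*e*.0155,z])
            u=(proj(c,P)-q+[40,30])*10;cv2.circle(im,tuple(int(x) for x in u),4,col,-1)
    ims.append(im)
cv2.imwrite("pics/hov.png",cv2.resize(np.hstack(ims),(800,300),interpolation=cv2.INTER_AREA))
E
```

```text
11.3333 [0.48650148 0.11300683 0.19570334] [np.float64(0.4863031993834355), np.float64(0.1128991486830432), 0.19529999999999997] [-0.8055992  -0.24340559 -1.90024312] [-0.01654277  0.10201953  0.06131901]
```

View pics/hov.png

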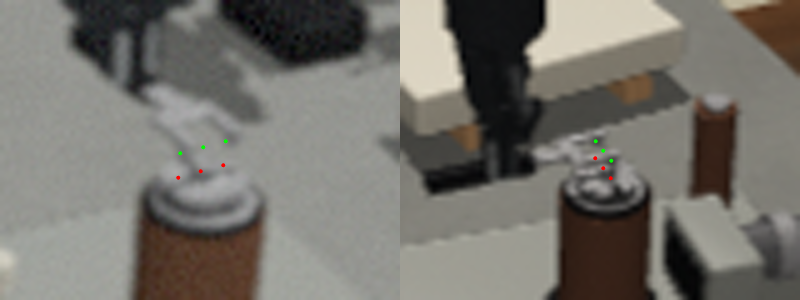

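Both views show the fork hovering centred over the nut to within a few mm. The marks are small offsets above the visible nut, within blur plus calibration error. Probe downward gently.

```bash
cat >> h.py <<'E'
def lower(phi,ax,h0=.162,h1=.149,fz=6,step=.001):
    base=bot.get_obs()["contact_force"][2]
    h=h0
    while h>=h1-1e-6:
        bot.move_linear(tcp(phi,h,ax),rot=Q(phi),max_speed=.03); o=bot.get_obs()
        f=o["contact_force"][2]-base
        if f>fz: break
        h-=step
    return h,f,o
E
python3 - <<'E'
from h import *
h,f,o=lower(PHI,AX)
print(o["t"],h,f,o["tcp_pos"][2]-H,o["contact_force"],o["torque"])
E
```

```text
15.1667 0.148 0.9226621625236429 0.14904812022183123 [ 0.02776593 -1.23080209 -1.04309472] [-0.33620311  0.02985096 -0.0742185 ]
```

```bash
python3 - <<'E'
from h import *
h,f,o=lower(PHI,AX,.1485,.1455,fz=5,step=.0005)
print(o["t"],h,f,o["tcp_pos"][2]-H,o["contact_force"],o["torque"])
for n in("scene","side"):
    c=cam(n);q=proj(c,[*AX,.15]).astype(int)
    im=c["image"][:,:,::-1];im=cv2.resize(im[q[1]-30:q[1]+30,q[0]-40:q[0]+40],(400,300),interpolation=cv2.INTER_CUBIC)
    cv2.imwrite(f"pics/in_{n}.png",im)
cv2.imwrite("pics/in.png",np.hstack([cv2.imread(f"pics/in_{n}.png") for n in("scene","side")]))
E
```

```text
16.1667 0.147 6.911071744104738 0.14724211950688665 [-3.58179196 -0.67683523  5.86797702] [-0.24702964  0.94609866 -0.06751976]
```

View pics/in.png

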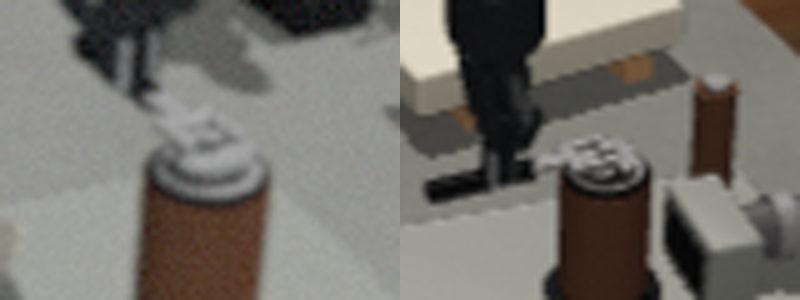

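Contact came only at 0.147 m lug-tip height, about 9 mm under the expected face and so well below it. Both views show the fork flush on the nut, so it is home. Now lean gently anticlockwise while monitoring the torque about the axis.

```bash
cat >> h.py <<'E'
def Mz(o):
    r=o["tcp_pos"][:2]-AX; F=o["contact_force"]; return o["torque"][2]+r[0]*F[1]-r[1]*F[0]
def yawof(o):
    x=rq(o["orientation"]).as_matrix()[:,0]; return (np.arctan2(x[1],x[0])-np.pi+np.pi)%(2*np.pi)-np.pi
E
python3 - <<'E'
from h import *
o=bot.get_obs();m0=Mz(o);print("m0",m0)
phi=PHI
while phi<PHI+.35:
    phi+=.015
    bot.move_linear(tcp(phi,.1473),rot=Q(phi),max_speed=.03); o=bot.get_obs(); m=Mz(o)-m0
    print(round(phi-PHI,3),round(m,2),round(o["torque"][2],2),o["contact_force"].round(1),round(o["t"],1))
    if abs(m)>.95: break
bot.pause(.2);o=bot.get_obs();print(Mz(o)-m0,o["contact_force"],o["tcp_pos"])
E
```

```text
m0 -0.004263882990961518
0.015 -0.12 -0.11 [-4.1  0.2  4.5] 16.5
0.03 -0.08 -0.1 [-4.2 -0.   5.6] 16.8
0.045 -0.21 -0.1 [-4.5  1.3  4.6] 17.0
0.06 -0.1 -0.11 [-3.8 -0.   6.6] 17.3
0.075 -0.23 -0.14 [-3.9  1.   4.7] 17.5
0.09 -0.18 -0.15 [-3.6  0.2  5.2] 17.8
0.105 -0.28 -0.23 [-3.   0.5  4.2] 18.0
0.12 -0.28 -0.19 [-3.7  0.8  5.3] 18.3
0.135 -0.5 -0.3 [-4.4  1.8  5.7] 18.5
0.15 -0.6 -0.32 [-5.2  2.6  5.5] 18.8
0.165 -0.76 -0.4 [-5.2  3.5  6.1] 19.0
0.18 -0.82 -0.43 [-5.4  3.8  4.4] 19.3
0.195 -1.0 -0.49 [-6.6  4.8  6.1] 19.5
-0.9472484999051333 [-5.44652882  4.28125438  5.44329222] [0.4870048  0.09636322 0.17069536]
```

```bash
python3 - <<'E'
from h import *
for d in(.21,.225):
    bot.move_linear(tcp(PHI+d,.1473),rot=Q(PHI+d),max_speed=.03);bot.pause(.25); o=bot.get_obs()
    print(d,Mz(o),o["torque"][2],o["contact_force"].round(1),o["t"])
E
```

```text
0.21 -1.0573166998024872 -0.5765080581625199 [-6.8  4.4  5.7] 20.2167
0.225 -1.1661726579806195 -0.5701008710684811 [-6.7  5.6  5.7] 20.7167
```

Torque rises linearly to 1.17 N m without yielding, so anticlockwise is the tight direction. Clockwise undoes it. First check that the arc is feasible.

```bash
python3 - <<'E'
from h import *
for d in(-.8,-1.3,-1.8): 
    q=bot.ik(tcp(PHI+d,.147),Q(PHI+d)); print(d,None if q is None else np.round(q,2))
w=np.load("wn.npy",allow_pickle=True).item();print(onz(w,337,305,.135))
phi=.225
for d in np.r_[.15:-.06:-.07,-.06:-.4:-.03]:
    bot.move_linear(tcp(PHI+d,.1473),rot=Q(PHI+d),max_speed=.05); o=bot.get_obs()
    print(round(d,3),round(Mz(o),2),round(o["torque"][2],2),o["contact_force"].round(1),round(o["t"],1))
    if abs(Mz(o))>1.3:break
E
```

```text
-0.8 None
-1.3 [ 0.67  0.28 -0.29  0.   -1.    2.69]
-1.8 [ 0.62  0.35 -0.2   0.   -1.03  2.24]
[0.73270999 0.19767628 0.135     ]
0.15 -0.48 -0.32 [-5.4  1.2  5.6] 21.0
0.08 -0.05 -0.14 [-1.9 -1.1  4.1] 21.3
0.01 0.01 -0.22 [ 0.4 -2.6  4.9] 21.6
-0.06 0.02 -0.2 [-1.1 -2.4  5.2] 21.8
-0.09 0.33 -0.08 [-0.9 -4.5  6.6] 22.1
-0.12 0.57 0.1 [-0.7 -5.2  6.2] 22.3
-0.15 0.66 0.15 [-0.6 -5.7  4.8] 22.6
-0.18 0.61 0.08 [ 0.3 -6.1  6. ] 22.8
-0.21 0.64 0.16 [-0.7 -5.4  5.5] 23.1
-0.24 0.71 0.14 [-1.2 -6.3  4.8] 23.3
-0.27 0.6 0.13 [-1.9 -4.9  5.3] 23.6
-0.3 0.66 0.16 [-0.6 -5.7  5.8] 23.8
-0.33 0.68 0.22 [-0.8 -5.2  6.1] 24.1
-0.36 0.62 0.18 [-0.3 -5.1  5. ] 24.3
-0.39 0.66 0.2 [-0.5 -5.3  5.7] 24.6
```

Clockwise, torque plateaus at about 0.65 N m from d≈−0.14, so the nut is giving. Joint 6 will run out near d≈−0.75. I'll turn to there, lift off, re-seat the spanner the other way round and finish.

```bash
python3 - <<'E'
from h import *
print(bot.get_obs()["joint_pos"].round(2))
ok=[round(d,2) for d in np.arange(-.45,-.8,-.01) if (q:=bot.ik(tcp(PHI+d,.147),Q(PHI+d))) is not None and q[5]<0];print(ok[-1])
end=max(ok[-1]+.01,-.72)
for d in np.r_[np.arange(-.45,end+.02,-.06),end]:
    bot.move_linear(tcp(PHI+d,.1473),rot=Q(PHI+d),max_speed=.05); o=bot.get_obs()
    print(round(d,3),round(Mz(o),2),o["contact_force"].round(1),round(o["t"],1))
    if abs(Mz(o))>1.3:break
for d in(-.5,-.6,-.9,-1.3,-1.8):
    q=bot.ik(tcp(PHI+d+np.pi,.2),Q(PHI+d+np.pi)); print(d,None if q is None else np.round(q,2))
E
```

```text
[ 0.67  0.17 -0.45  0.   -0.96 -2.67]
-0.72
-0.45 0.56 [-0.2 -4.7  5.5] 24.8
-0.51 0.62 [-1.  -4.7  5.8] 25.1
-0.57 0.58 [-0.2 -4.4  5.9] 25.4
-0.63 0.58 [-0.7 -4.5  5.9] 25.6
-0.71 0.65 [-1.8 -3.8  5.1] 25.9
-0.5 [ 0.39  0.34 -0.07  0.   -1.15  0.63]
-0.6 [ 0.38  0.33 -0.09  0.   -1.15  0.54]
-0.9 [ 0.37  0.3  -0.13  0.   -1.14  0.26]
-1.3 [ 0.36  0.25 -0.21  0.   -1.11 -0.14]
-1.8 [ 0.4   0.18 -0.3   0.   -1.09 -0.67]
```

```bash
cat >> h.py <<'E'
def rect(c,cx,cy,z,half,n):
    g=np.linspace(-half,half,n); X,Y=np.meshgrid(g,g)
    P=np.stack([cx+Y,cy+X,np.full_like(X,z)],-1)-c["E"]; q=P@c["M"]
    return cv2.remap(c["image"],(c["fx"]*q[...,0]/q[...,2]+c["cx"]).astype(np.float32),(c["fy"]*q[...,1]/q[...,2]+c["cy"]).astype(np.float32),cv2.INTER_CUBIC)
E
python3 - <<'E'
from h import *
d=-.555; bot.move_linear(tcp(PHI+d,.1480),rot=Q(PHI+d),max_speed=.06)
o=bot.get_obs();print(Mz(o),o["contact_force"].round(1))
bot.move_linear(tcp(PHI+d,.19),max_speed=.08); o=bot.get_obs();print(o["contact_force"].round(1),o["grip_width"])
bot.move_linear(tcp(PHI+d,.25),max_speed=.2)
f=PHI+d+np.pi
p=AX+.055*np.array([-np.sin(f),np.cos(f)])+.02*np.array([np.cos(f),np.sin(f)])
bot.reach([*p,.30],Q(f)); bot.pause(.2)
c=cam("wrist");np.save("wf.npy",c,allow_pickle=True);print(bot.get_obs()["t"],proj(c,[*AX,.156]))
a=rect(c,.57287,.11054,.156,.04,400)[:,:,::-1]
cv2.imwrite("pics/rf.png",np.hstack([a,cv2.resize(c["image"],(400,400))[:,:,::-1]]))
E
```

```text
-0.0011034076307692813 [ 0.3 -0.1  3. ]
[ 0.3  0.2 -2.1] 0.011443619443514562
30.4417 [195.59208208 163.47311412]
```

View pics/rf.png

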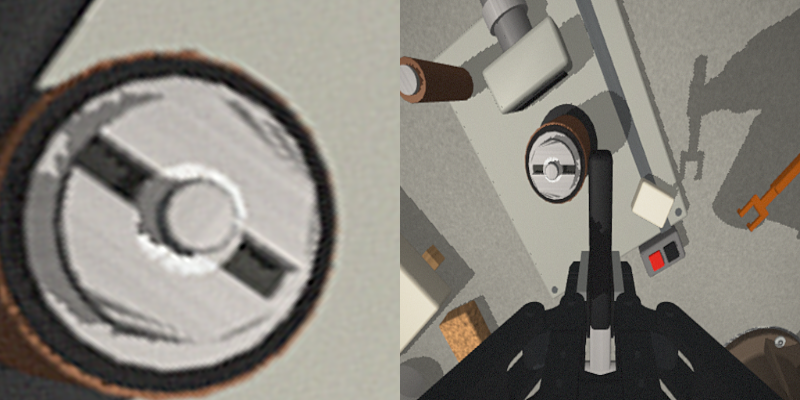

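The nut centre agrees with the earlier estimate to 0.6 mm, and the slots now lie at about −0.57 rad, so about a third of the quarter turn is done. Refine and insert the other way round.

```bash
python3 - <<'E'
from h import *
a=cv2.imread("pics/rf.png")[:,:400].max(-1)
yy,xx=np.mgrid[:400,:400];r=np.hypot(xx-189,yy-216)
m=((a<80)&(r>58)&(r<118)).astype(np.uint8)
n,l,st,ce=cv2.connectedComponentsWithStats(m);k=sorted(range(1,n),key=lambda i:-st[i,4])[:3]
print([(st[i].tolist(),ce[i].round(1).tolist()) for i in k])
A,B=sorted([ce[i] for i in k[:2]],key=lambda p:p[0]);v=B-A;ang=-np.arctan2(v[1],v[0]);print(ang)
if not(-.66<ang<-.5): ang=-.59
ax=np.array([.5761,.1085]); f=(ang+PHI-.555)/2+np.pi
bot.reach(tcp(f,.20,ax),Q(f)); bot.move_linear(tcp(f,.161,ax),max_speed=.1);bot.pause(.15)
h,F,o=lower(f,ax,.158,.1465,fz=5,step=.002)
print(f-np.pi,h,F,o["tcp_pos"][2]-H,o["contact_force"].round(1),o["torque"].round(2),o["t"])
E
```

```text
[([82, 138, 69, 64, 2135], [115.2, 169.7]), ([224, 239, 62, 57, 1779], [255.4, 267.4])]
-0.6085941036670686
-0.6057970518335343 0.152 7.237607454138791 0.15270698503759372 [ 0.7 -0.3  5.4] [0.09 0.4  0.03] 32.7667
```

```bash
python3 - <<'E'
from h import *
ax=np.array([.5761,.1085]); f=np.pi-.6058
ux=np.array([np.cos(f),np.sin(f)]);uy=np.array([-ux[1],ux[0]])
for a,b in((-1.2,0),(1.2,0),(0,1.2),(0,-1.2),(-1.8,1),(-1.8,-1),(1.8,1),(1.8,-1)):
    x=ax+(a*ux+b*uy)*.001
    bot.move_linear(tcp(f,.156,x),rot=Q(f),max_speed=.05)
    bot.move_linear(tcp(f,.1515,x),max_speed=.04); o=bot.get_obs();F=o["contact_force"][2]
    print(a,b,o["contact_force"].round(1),o["torque"].round(2),round(o["tcp_pos"][2]-H,4),round(o["t"],1))
    if F<2: break
if F<2:
    np.save("ax2.npy",x)
    for h in(.1495,.148,.1472):
        bot.move_linear(tcp(f,h,x),max_speed=.04);o=bot.get_obs();print(h,o["contact_force"].round(1),o["torque"].round(2),round(o["tcp_pos"][2]-H,4),round(o["t"],1))
        if o["contact_force"][2]>5: break
E
```

```text
-1.2 0 [ 0.3 -0.6 -3.2] [-0.15 -0.22  0.  ] 0.1506 33.3
0.1495 [ 0.2  0.2 -2.2] [-0.09 -0.06  0.02] 0.1493 33.5
0.148 [-0.5  0.4  1.9] [0.1  0.44 0.05] 0.1484 33.8
0.1472 [-0.9  0.6  5.1] [0.22 0.88 0.09] 0.1477 34.0
```

Seated again, the other way round. Finish the quarter turn clockwise.

```bash
python3 - <<'E'
from h import *
x=np.load("ax2.npy")
# shift found along spanner x = grip-length error: keep true axis, lengthen L
import h; h.L=L+.0012; ax=np.array([.5761,.1085])
for p in np.r_[-.66:-1.70:-.06,-1.70,-1.775]:
    f=np.pi+p
    bot.move_linear(tcp(f,.1474,ax),rot=Q(f),max_speed=.06); o=bot.get_obs()
    print(round(p,3),round(Mz(o),2),o["contact_force"].round(1),round(o["t"],1))
    if abs(Mz(o))>1.3 or np.hypot(*o["contact_force"][:2])>25:break
E
```

```text
-0.66 -0.03 [ 0.7 -1.8  3.6] 34.3
-0.72 0.28 [ 4.4 -3.3  3.1] 34.5
-0.78 0.69 [ 5.9 -1.2  2.2] 34.8
-0.84 0.6 [ 5.6 -2.4  3.1] 35.0
-0.9 0.6 [ 6.5 -3.4  2.6] 35.3
-0.96 0.61 [ 6.3 -3.9  3.4] 35.5
-1.02 0.72 [ 6.8 -3.5  1.8] 35.8
-1.08 0.73 [ 7.6 -4.1  2.5] 36.0
-1.14 0.74 [ 7.7 -4.9  2.9] 36.3
-1.2 0.7 [ 6.7 -5.8  1.5] 36.5
-1.26 0.64 [ 6.5 -5.5  2.4] 36.8
-1.32 0.66 [ 7.2 -7.3  3.1] 37.0
-1.38 0.65 [ 6.7 -6.3  3.2] 37.3
-1.44 0.67 [ 6.6 -7.2  3.1] 37.5
-1.5 0.57 [ 6.2 -8.4  2.5] 37.8
-1.56 0.6 [ 6.1 -8.4  2.9] 38.0
-1.62 0.69 [ 6.4 -7.7  2.5] 38.3
-1.68 0.54 [ 5.2 -9.5  3.1] 38.5
-1.7 0.59 [ 5.1 -9.8  2.7] 38.8
-1.775 0.66 [ 6.5 -9.9  3.3] 39.0
```

Turned about 1.57 rad in total. Unload, lift off, photograph the nut, and lay the spanner back where it was.

```bash
python3 - <<'E'
from h import *
import h; h.L=L+.0012; ax=np.array([.5761,.1085]); f=np.pi-1.62
bot.move_linear(tcp(f,.148,ax),rot=Q(f),max_speed=.06)
o=bot.get_obs();print(Mz(o),o["contact_force"].round(1))
bot.move_linear(tcp(f,.175,ax),max_speed=.06);bot.move_linear(tcp(f,.26,ax),max_speed=.2)
o=bot.get_obs();print(o["contact_force"].round(1),o["t"])
D=qw(down(np.pi)); g=[.4531,-.2730]
bot.reach([.55,.05,.30],D); c=cam("wrist"); np.save("we.npy",c,allow_pickle=True)
cv2.imwrite("pics/re.png",rect(c,.57287,.11054,.156,.04,400)[:,:,::-1])
bot.reach([*g,.12],D); bot.move_linear([*g,.032],max_speed=.1)
b=bot.get_obs()["contact_force"][2]
for z in np.arange(.029,.019,-.001):
    bot.move_linear([*g,z],max_speed=.03);o=bot.get_obs()
    if o["contact_force"][2]-b>5:break
print(z,o["tcp_pos"],o["contact_force"].round(1),o["torque"].round(2),o["t"])
E
```

```text
0.026816170136912888 [-0.1 -3.7  4.2]
[ 0.3 -0.5 -3.1] 40.6
0.022999999999999996 [ 0.4532071  -0.27307413  0.02332707] [-1.1  0.9  3.7] [0.36 0.55 0.02] 46.275
```

View pics/re.png

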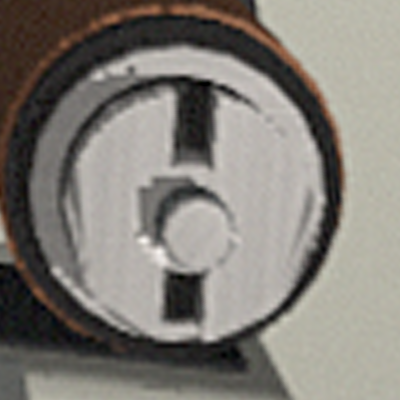

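The slots now run vertically, (195,115) to (182,295), so the nut has turned about a quarter. The spanner touches the bench at its pick-up height, so it is lying flat. Release and check.

```bash
python3 - <<'E'
from h import *
bot.grip(.045,20); bot.pause(.2)
p=bot.get_obs()["tcp_pos"]
bot.move_linear([p[0],p[1],.10],max_speed=.06); bot.move_linear([p[0],p[1],.22],max_speed=.15); bot.pause(.3)
o=bot.get_obs();print(o["contact_force"].round(2),o["t"])
c=cam("wrist");save(c,"end_w.png");s=cam("scene");save(s,"end_s.png")
cv2.imwrite("pics/end.png",cv2.resize(np.hstack([c["image"],s["image"]])[:,:,::-1],(800,300),interpolation=cv2.INTER_AREA))
E
```

```text
[-0.41 -0.37  0.36] 49.5833
```

View pics/end.png

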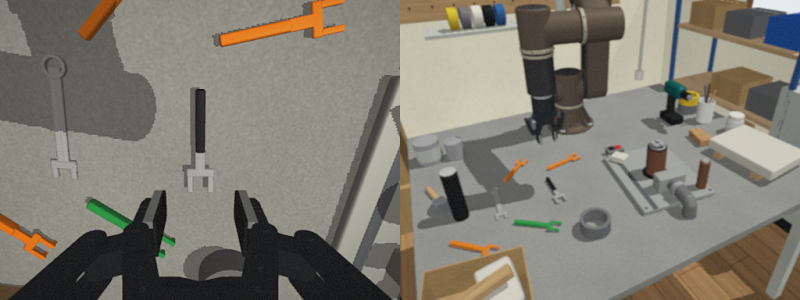

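The spanner lies flat at its old spot, (200,135) in the left view. Everything else is in place and the arm is clear. Handing in.

```bash
python3 -c "
from plant import bot
print(bot.sign_off())"
```

```text
the job is handed in; nothing more can be done
None
```

The job is handed in: the nut held against about 1.17 N m anticlockwise, so I undid it about a quarter turn clockwise (re-seating the spanner once partway), and laid the spanner flat back on the bench beside the sander at about 50 s.

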